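# Dip the sprayer tank and present the gauge rod

## Robot

A 6-joint arm with a two-finger parallel gripper is mounted at the origin on the work surface. World frame = base frame: x ahead of the robot, y to its left, z up, the work surface at z = 0. Lengths are in mm, angles in rad, forces in N, time in s.
With the tool pointing down it reaches from about 350 to 775 mm from the base axis. Payload 7.3 kg.
Tool frame: the origin (TCP) lies on the centre line of the jaws, within the pads' length; the fingertips stand 17 mm ahead of it and the grasp point (between the pads) lies 2 mm behind it; z points along the fingers, y is the line along which they close (so a half turn about z gives the same grasp; the last joint's range is limited). The gripper opens to 92 mm and grips with 3 to 60 N. Pads are 19 mm wide; open, the fingers measure 130 mm over their backs; the gripper's body (75 mm by 190 mm) begins 47 mm behind the grasp point.
Start: joints at [1.17, 0.342, 1.524, -0, 1.275, -0.146], TCP at [132.311, 508.072, 243.741] pointing down, gripper open.
Joint ranges: [-2.53, 2.53], [-0.77, 2.02], [0.04, 2.7], [-1, 4.14], [0.28, 2.66], [-3.11, 3.11]. Speed limits (rad/s): [2.57, 2.57, 3.14, 3.14, 3.14, 3.14].

## Interface

Orientations are given as [roll, pitch, yaw] about the fixed x, y, z axes, in that order (R = Rz(yaw) Ry(pitch) Rx(roll)).
In Python, from plant import bot gives the robot as it stands. The module is installed in compiled form; this text tells all that it offers.
- The arm moves only by the shell command python3 -m pendant 'ROWS'. ROWS is JSON, a list of rows, each a list of 3 entries, a list of its own where there are three numbers: the shift along the world's x, y, z as a fraction of full scale, then the turn, a rotation vector about the world's x, y, z as a fraction of full scale, then the opening, from -1 (shut) to 1 (fully open), so that 0 is half open. In form: [[[tx, ty, tz], [rx, ry, rz], claw], ...]. A call has exactly 10 rows; each row shifts and turns the commanded pose from where the row before left it; what a row does not reach is not made up. Full scale, the value 1, is 30 mm for a shift and 0.12 rad for a turn. A row lasts 1/12 s, in which the tool goes at most 41.7 mm and 7.16 degrees, less where a joint would pass 70% of its speed; a pose out of reach is approached as far as the arm can. A call with a number of a shift or a turn outside -1 to 1 is refused whole. A call with a gripper value outside its range is refused whole. The fingers move at their own pace and stop on an object; the grip force is fixed at half the most. Time passes only in rows, so rows that do not move let the fingers close, or fill a call up. It gives the time, the measured TCP pose, the force, the opening and the grip force at its end, in the units of the state.
- bot.get_obs(): the state, without advancing time (a new reading comes with each control period).
- bot.capture(name): name is "scene" or "top"; returns the picture (420x560x3 uint8, blue, green, red); there is no depth.
- bot.camera_params(name): a dict with "fovy" (degrees; the focal length in pixels is half the picture's height over the tangent of half this angle, whatever the lens; pixels are square), "cx", "cy" (the principal point, pixels), "distortion" ([k1, k2, p1, p2, k3] as OpenCV has them; the pictures are not rectified), "camera_from_world" (4x4, takes a point from world to camera coordinates). Camera axes: x right, y down, z forward; pixel columns grow to the right and rows downward; lengths in mm; the calibration is good to about 2 mm. A picture is of the moment at which its call begins. camera_params takes no time and is no camera call.
- bot.close_job(): hands the job in; it is judged then, once.
The state is a dict: "time": time; "joint_positions": joint angles; "dq": joint speeds; "tau": joint torques, N m; "tool_pos": TCP position; "tcp_rot": TCP orientation; "contact_force": force on the tool from outside, world axes, zero at the start; "moment": the same for the moment, N m; "grip_width": finger opening in mm; "finger_force": force on a finger pad.
Only numpy, scipy, OpenCV 4.12 (cv2) and the standard library are available. Lean on these libraries where they do the work, as an engineer would, in place of code of your own. Each camera call takes 0.05 s, during which the arm holds its last target. There are 200 camera calls.

## Task

First nest the three steel beakers, with the middle one standing in the wide one and the narrow one standing in the middle one. Then take the gauge rod from its rest, push it tip first down the tank's slanting dip tube until its collar stops against the mouth, draw it out again, and finish still holding the rod level and still, with its tip close above the nested beakers (within a hand's width, about 10 cm, and not touching them) so that it can be read and drips fall into them. Leave everything else on the counter where it is, and do not let go of the rod.

Things in the scene. Friction and masses are not known exactly. Their poses are not given: they have to be found in the camera images.
- wide_center (a point): wide low steel beaker, round, open top: rim diameter 72, bottom diameter 67, height 60, wall 3, floor 6 thick (mm). Loose, stands upright. Point: on its axis half-way up (30 above its foot); z axis up.
- middle_center (a point): middle steel beaker: rim diameter 54, bottom diameter 50, height 80, wall 3, floor 6 (mm). Loose, upright. Point: on its axis half-way up (40 above its foot). Standing inside the wide one its rim is 26 mm above the wide one's rim.
- narrow_center (a point): narrow tall steel beaker: rim diameter 38, bottom diameter 35, height 104, wall 3, floor 6 (mm). Loose, upright. Point: on its axis half-way up (52 above its foot). Standing in the nested middle one its rim is 116 mm above the counter, 30 mm above the middle one's rim.
- rod_handle (a point): gauge rod, 258 mm long, 0.15 kg: round steel shaft 12 mm thick, 140 long, round tip, fine dark rings; then a steel collar (disc 36 diameter, 8 thick); then a straight black handle, 20 x 20 mm square section, 110 long. Loose, lies level in the rest, axis 50 mm above the counter. Point: centre of the handle. x axis: along the rod from tip to handle; z up as it lies.
- rest: fixed low wooden rest on which the rod lies: foot plate 270 x 70 mm, 8 high, with two notched posts, one under the shaft, one under the last 16 mm of the handle's far end; the rod lifts straight up. Origin: centre of the underside; x axis along the rod, tip to handle; the tip lies roughly towards the robot.
- rod_tip (a point): the very tip of the rod's shaft, on its axis, 203 mm from the handle's centre along the rod's -x; same axes as rod_handle.
- rod_collar (a point): centre of the collar's face that looks to the tip: 140 mm from the tip, 63 mm from the handle's centre; same axes as rod_handle.
- tube_mouth (a point): centre of the mouth of the tank's black dip tube, 180 mm above the counter. z axis: along the tube, outward, sloping up 35 degrees above level; y level. Straight bore 18 mm, flaring to 26 over the last 15 at the mouth; outside 42 at the mouth; 150 mm deep, so the rod's collar stops on the mouth before its tip reaches the tube's end.
- tank: fixed grey plastic sprayer tank with black foot, 160 deep x 170 wide, 165 high, flat black cap up to 193 high (mm). Origin: foot of the middle of its front face; x axis out of that face, roughly away from the robot. The dip tube's mouth stands 60 mm out from that face.
- jar: glass jar with steel lid, diameter 50, 70 high (mm), upright, origin at the centre of its underside. Bystander.
- bottle: white plastic bottle, diameter 66, 140 high (mm), upright, origin at the centre of its underside. Bystander.
- mug: white mug, diameter 80, 90 high (mm), handle at its +y, upright, origin at the centre of its underside. Bystander.
- tin: aluminium tin, diameter 60, 50 high (mm), upright, origin at the centre of its underside. Bystander.
- spoon: kitchen spoon 170 mm long lying on the counter along its x; origin at its middle underneath. Bystander.
Not all that is in view belongs to the job. What is shaped like the part that bears wide_center but orange is not meant.

How it is judged:
By the outcome, as a careful person would: the job done as asked, in the order asked, and still so for the second after the job is handed in, while the arm keeps its last pose, push and grip.
It also fails if it takes over 72 s, if anything falls off the work surface, if the arm or the gripper's body presses on something with over 40 N, if the wrist force passes 120 N, or if a joint passes its speed limit or range.

## Working session

There is one attempt and no reset: what is moved stays moved. The work goes in short steps, Python scripts to look and compute and a shell command to move; the robot and the scene stay as the last step left them, time stands still between calls to the robot, and variables do not carry over. Pictures are saved under pics/ and viewed, at most 10 in all, crops included, and the job is handed in when it is done.

```bash
mkdir -p pics; ls; python3 - <<'E'
from plant import bot
import cv2,numpy as np
for n in("scene","top"):
    cv2.imwrite(f"pics/{n}0.png",bot.capture(n)); p=bot.camera_params(n); print(n,{k:np.round(v,4).tolist() for k,v in p.items()})
print(bot.get_obs())
E
```

```text
pics
scene {'fovy': 48.6341, 'cx': 277.2998, 'cy': 210.815, 'distortion': [-0.0552, 0.0, 0.0, 0.0, 0.0], 'camera_from_world': [[0.7907, 0.6122, -0.0022, -532.6201], [0.4799, -0.622, -0.6187, -161.8665], [-0.3801, 0.4882, -0.7856, 1548.0511], [0.0, 0.0, 0.0, 1.0]]}
top {'fovy': 54.6157, 'cx': 275.6781, 'cy': 207.2729, 'distortion': [-0.0509, 0.0, 0.0, 0.0, 0.0], 'camera_from_world': [[0.0282, -0.9996, 0.0084, 71.77], [-0.9845, -0.0292, -0.1728, 611.4068], [0.173, -0.0034, -0.9849, 1065.7575], [0.0, 0.0, 0.0, 1.0]]}
{'time': 0.1, 'joint_positions': array([ 1.16998927e+00,  3.42659448e-01,  1.52490247e+00,  2.75675285e-05,
        1.27539224e+00, -1.45990177e-01]), 'dq': array([-0.00040101, -0.00235896, -0.00065892, -0.00058895,  0.00129159,
       -0.00078607]), 'tau': array([ 2.04628821e-03, -4.32001019e+01, -2.44694853e+01,  7.18493946e-02,
        5.25889895e-02, -1.66159992e-05]), 'tool_pos': array([132.172152  , 507.75113141, 243.11775665]), 'tcp_rot': array([-3.14024947e+00, -2.24142791e-04,  2.88676758e+00]), 'contact_force': array([ 0.10885372, -0.17049377, -0.81236536]), 'moment': array([0.00386203, 0.01590848, 0.03841883]), 'finger_force': 0.0, 'grip_width': 91.75719326282238}
```

View pics/scene0.png

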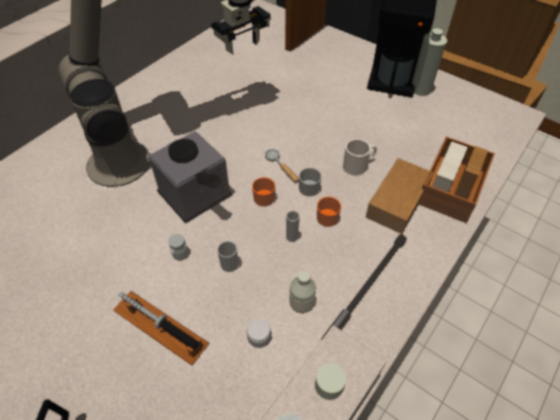

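View pics/top0.png

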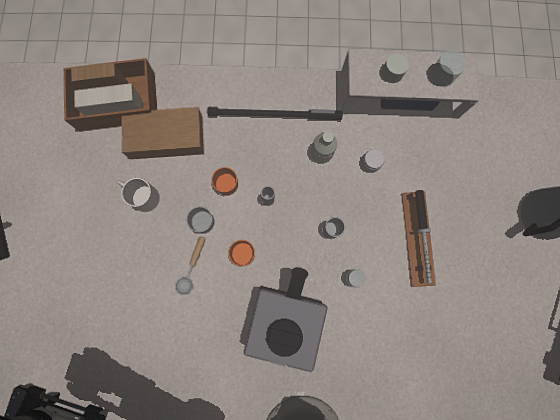

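The top view shows these look-alikes:
- **Wide beaker:** grey (200,220). The orange ones at (225,181) and (241,253) are decoys.
- **Middle beaker:** (333,228). It could be confused with the jar (353,278) or the tin (373,160).
- **Narrow beaker:** (267,196).
- **Other items:** mug (137,193), bottle (325,145), rod in its rest (420,240), and tube mouth near (298,272).

I'll check these choices in one close crop.

```bash
cat > h.py <<'E'
from plant import bot
import cv2,numpy as np
def K(n):
    p=bot.camera_params(n); f=210/np.tan(np.radians(p["fovy"]/2))
    return np.array([[f,0,p["cx"]],[0,f,p["cy"]],[0,0,1]]),np.array(p["distortion"],float),np.array(p["camera_from_world"])
def ray(n,uv):
    k,d,T=K(n); q=cv2.undistortPoints(np.array([[uv]],float),k,d)[0,0]
    R=T[:3,:3]; return -R.T@T[:3,3], R.T@np.array([q[0],q[1],1])
def plane(n,uv,z):
    o,v=ray(n,uv); return o+v*(z-o[2])/v[2]
def proj(n,P):
    k,d,T=K(n); return cv2.projectPoints(np.array(P,float).reshape(-1,1,3),cv2.Rodrigues(T[:3,:3])[0],T[:3,3],k,d)[0][:,0]
def tri(a,b):
    o1,v1=ray("scene",a);o2,v2=ray("top",b)
    s=np.linalg.lstsq(np.c_[v1,-v2],o2-o1,rcond=None)[0]
    p,q=o1+v1*s[0],o2+v2*s[1]; return (p+q)/2,np.linalg.norm(p-q)
E
python3 - <<'E'
from h import *
t=cv2.imread("pics/top0.png"); c=t[140:300,180:445]
cv2.imwrite("pics/crop1.png",cv2.resize(c,None,fx=3,fy=3,interpolation=cv2.INTER_CUBIC))
s=cv2.imread("pics/scene0.png"); c=s[135:365,110:350]
cv2.imwrite("pics/crop2.png",cv2.resize(c,None,fx=2.6,fy=2.6,interpolation=cv2.INTER_CUBIC))
E
```

```text
(no output)
```

View pics/crop1.png

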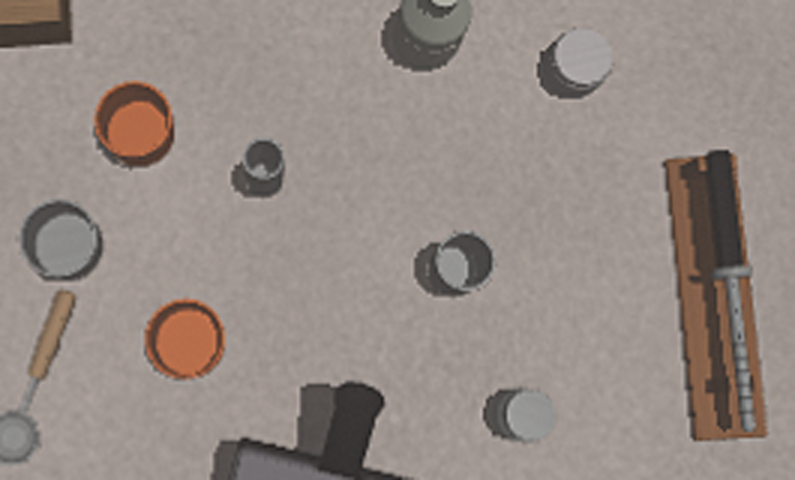

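View pics/crop2.png

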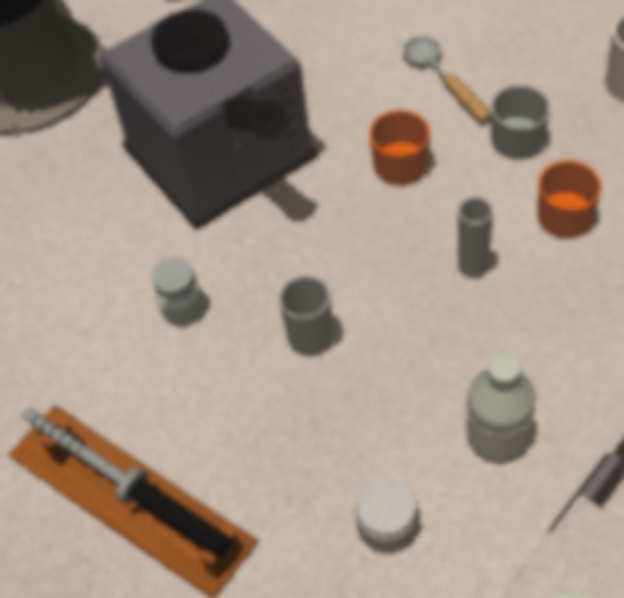

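Crop 1 confirms the choices: wide grey rim at (62,240), middle at (465,261), narrow at (265,158), and the black tube near (358,398). In crop 2 they are at (520,109), (305,299) and (475,211), and the rod runs (29,413) to (222,548). I'll turn these into positions and enhance the tube mouth.

```bash
python3 - <<'E'
from h import *
A=lambda x,y:(180+(x+.5)/3-.5,140+(y+.5)/3-.5)
B=lambda x,y:(110+(x+.5)/2.6-.5,135+(y+.5)/2.6-.5)
for n,a,b,z in[("wide",(62.5,240.5),(520,109),60),("mid",(465.5,261),(305,299),80),("nar",(265,158.5),(475,211),104),("tip",(748,430),(29,413),50),("collar",(733,271),(130,483),50),("end",(719,152),(222,548),50),("jar",(530,415),(174,276),70),("tin",(585,57),(387,508),50)]:
    print(n,plane("top",A(*a),z).round(1),plane("scene",B(*b),z).round(1),*[np.round(q,1) for q in tri(B(*b),A(*a))])
def enh(n,x0,x1,y0,y1,f):
    c=cv2.imread(f"pics/{n}0.png")[y0:y1,x0:x1]; c=cv2.resize(c,None,fx=f,fy=f,interpolation=cv2.INTER_CUBIC).astype(float)
    return np.clip((c/140)**.6*255,0,255).astype(np.uint8)
a=enh("top",240,335,260,375,5); b=enh("scene",145,240,130,220,5)
h=max(a.shape[0],b.shape[0]); w=[cv2.copyMakeBorder(i,0,h-i.shape[0],0,0,0) for i in(a,b)]
o=np.hstack(w); print(o.shape); cv2.imwrite("pics/tube.png",cv2.resize(o,None,fx=.84,fy=.84))
E
```

```text
wide [567.1 292.8  60. ] [573.8 291.5  60. ] [569.4 295.4  53. ] 3.6
mid [556.5 -69.7  80. ] [561.2 -73.3  80. ] [557.6 -70.5  73.3] 0.5
nar [639.1 111.  104. ] [641.7 109.2 104. ] [640.  111.2 100.5] 0.5
tip [ 414.2 -330.7   50. ] [ 418.8 -329.8   50. ] [ 415.3 -330.4   46.9] 3.7
collar [ 558.1 -321.4   50. ] [ 553.  -319.6   50. ] [ 556.7 -320.    55.8] 2.0
end [ 669.8 -312.    50. ] [ 667.1 -312.2   50. ] [ 668.7 -312.    52.1] 1.9
jar [ 422.8 -128.8   70. ] [ 427.8 -131.7   70. ] [ 423.3 -129.6   63.6] 1.3
tin [ 757.7 -187.1   50. ] [ 762.1 -188.7   50. ] [ 759.9 -187.7   44.8] 1.8
(575, 950, 3)
```

View pics/tube.png

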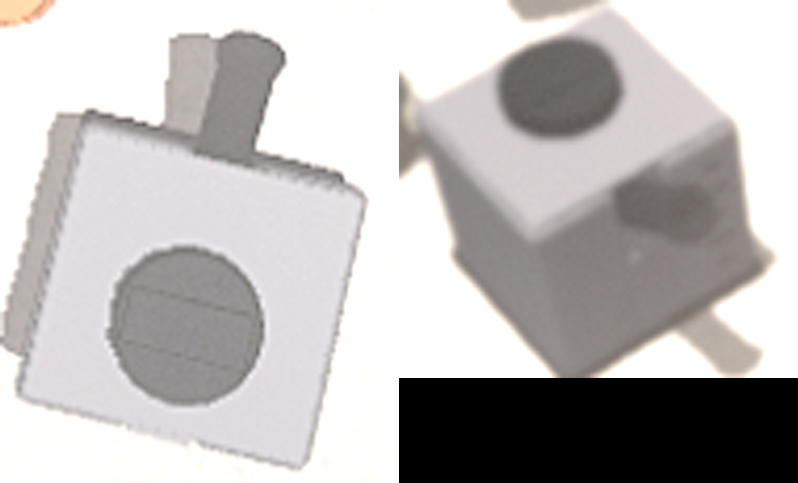

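The enhanced picture shows the mouth flare in the top half, with its widest points near (217,42) and (285,62). In the scene half the mouth is at about (690,213). The tank's top corners are at (90,118), (363,197), (300,467) and (18,395).

```bash
python3 - <<'E'
from h import *
A=lambda x,y:(240+(x/.84+.5)/5-.5,260+(y/.84+.5)/5-.5)
B=lambda x,y:(145+((x-399)/.84+.5)/5-.5,130+(y/.84+.5)/5-.5)
c=[plane("top",A(*q),165)[:2] for q in[(90,118),(363,197),(300,467),(18,395)]]
print(np.round(c,1)); 
d=lambda p,q:(np.degrees(np.arctan2(*(q-p)[::-1])).round(1),np.linalg.norm(q-p).round(1))
print(d(c[3],c[0]),d(c[2],c[1]),d(c[1],c[0]),d(c[2],c[3]))
l,r=plane("top",A(217,42),180),plane("top",A(285,62),180); print(l,r,d(r[:2],l[:2]),(l+r)/2)
print(tri(B(690,213),A(251,52)))
m=(np.array(c[0])+c[1])/2; ax=(c[0]-c[3])+(c[1]-c[2]); ax/=np.linalg.norm(ax); print(m,ax,m+60*ax)
# jar, cap, others for clearance
E
```

```text
[[393.1 119.3]
 [353.2 -36.8]
 [205.4  -3.4]
 [239.9 154.3]]
(np.float64(-12.9), np.float64(157.2)) (np.float64(-12.7), np.float64(151.5)) (np.float64(75.7), np.float64(161.1)) (np.float64(77.7), np.float64(161.4))
[437.74556729  48.63735454 180.        ] [427.61522712  10.00699718 180.        ] (np.float64(75.3), np.float64(39.9)) [432.68039721  29.32217586 180.        ]
(array([433.09558734,  29.59821159, 178.07874825]), np.float64(1.123271558273747))
[373.18208778  41.27722789] [ 0.97516168 -0.22149423] [431.6917887   27.98757407]
```

```bash
python3 -m pendant '[[[0.83,-0.5,0],[0,0,0],1],[[0.83,-0.5,0],[0,0,0],1],[[0.83,-0.5,0],[0,0,0],1],[[0.83,-0.5,0],[0,0,0],1],[[0.83,-0.5,0],[0,0,0],1],[[0.83,-0.5,0],[0,0,0],1],[[0.83,-0.5,0],[0,0,0],1],[[0.83,-0.5,0],[0,0,0],1],[[0.83,-0.5,0],[0,0,0],1],[[0.83,-0.5,0],[0,0,0],1]]' && python3 -m pendant '[[[0.58,-1,0],[0,0,0],1],[[0.58,-1,0],[0,0,0],1],[[0.58,-1,0],[0,0,0],1],[[0.58,-1,0],[0,0,0],1],[[0.58,-1,0],[0,0,0],1],[[0.58,-1,0],[0,0,0],1],[[0.58,-1,0],[0,0,0],1],[[0.58,-1,0],[0,0,0],1],[[0.58,-1,0],[0,0,0],1],[[0.58,-1,0],[0,0,0],1]]' && python3 -m pendant '[[[0,-0.8,0],[0,0,0],1],[[0,-0.8,0],[0,0,0],1],[[0,-0.8,0],[0,0,0],1],[[0,-0.8,0],[0,0,0],1],[[0,-0.8,0],[0,0,0],1],[[0,-0.3,-0.5],[0,0,0],1],[[0,0,-0.5],[0,0,0],1],[[0,0,-0.5],[0,0,0],1],[[0,0,0],[0,0,0],1],[[0,0,0],[0,0,0],1]]'
```

```text
time: 0.93
tool_pos: [382.3, 357.0, 243.4]
tcp_rot: [-3.141, -0.001, 2.887]
contact_force: [1.0, 1.1, -1.0]
grip_width: 91.5
finger_force: 0.0
time: 1.77
tool_pos: [555.7, 56.4, 243.4]
tcp_rot: [-3.142, -0.001, 2.887]
contact_force: [1.0, 0.9, -0.6]
grip_width: 92.0
finger_force: 0.0
time: 2.6
tool_pos: [554.8, -70.8, 198.1]
tcp_rot: [3.141, -0.002, 2.887]
contact_force: [-0.2, 0.3, 0.3]
grip_width: 91.8
finger_force: 0.0
```

```bash
python3 -m pendant '[[[0.1,0,-0.6],[0,0,0],1],[[0,0,-0.6],[0,0,0],1],[[0,0,-0.6],[0,0,0],1],[[0,0,-0.6],[0,0,0],1],[[0,0,-0.6],[0,0,0],1],[[0,0,-0.5],[0,0,0],1],[[0,0,-0.5],[0,0,0],1],[[0,0,0],[0,0,0],1],[[0,0,0],[0,0,0],-1],[[0,0,0],[0,0,0],-1]]' && python3 -m pendant '[[[0,0,0],[0,0,0],-1],[[0,0,0],[0,0,0],-1],[[0,0,0],[0,0,0],-1],[[0,0,0],[0,0,0],-1],[[0,0,0],[0,0,0],-1],[[0,0,0],[0,0,0],-1],[[0,0,0],[0,0,0],-1],[[0,0,0],[0,0,0],-1],[[0,0,0.1],[0,0,0],-1],[[0,0,0.3],[0,0,0],-1]]'
```

```text
time: 3.43
tool_pos: [559.2, -71.0, 80.1]
tcp_rot: [3.142, 0.002, 2.887]
contact_force: [0.5, -0.0, -0.1]
grip_width: 82.9
finger_force: 0.0
time: 4.27
tool_pos: [557.2, -70.8, 89.6]
tcp_rot: [-3.141, -0.003, 2.887]
contact_force: [-1.6, -0.2, -0.9]
grip_width: 53.6
finger_force: 30.0
```

```bash
python3 -m pendant '[[[0,0,0.8],[0,0,0],-1],[[0,0,0.8],[0,0,0],-1],[[0,0,0.8],[0,0,0],-1],[[0,0,0.8],[0,0,0],-1],[[0.1,0.4,0.5],[0,0,0],-1],[[0,0.8,0],[0,0,0],-1],[[0,0.9,0],[0,0,0],-1],[[0,0.9,0],[0,0,0],-1],[[0,0.9,0],[0,0,0],-1],[[0,0.9,0],[0,0,0],-1]]' && python3 -m pendant '[[[0.1,0.9,0],[0,0,0],-1],[[0.1,0.9,0],[0,0,0],-1],[[0.1,0.9,0],[0,0,0],-1],[[0,0.9,0],[0,0,0],-1],[[0,0.9,0],[0,0,0],-1],[[0,0.9,0],[0,0,0],-1],[[0,0.9,0],[0,0,0],-1],[[0,0.6,0],[0,0,0],-1],[[0,0.3,-0.2],[0,0,0],-1],[[0,0,-0.2],[0,0,0],-1]]'
python3 - <<'E'
from h import *
t=bot.capture("top");s=bot.capture("scene");cv2.imwrite("pics/t1.png",t);cv2.imwrite("pics/s1.png",s)
print(bot.get_obs()["tool_pos"],bot.get_obs()["grip_width"])
a=cv2.resize(t[170:280,150:270],None,fx=3.3,fy=3.3,interpolation=cv2.INTER_CUBIC)
b=cv2.resize(s[110:220,250:370],None,fx=3.3,fy=3.3,interpolation=cv2.INTER_CUBIC)
cv2.imwrite("pics/c3.png",np.hstack([a,b]))
E
```

```text
time: 5.1
tool_pos: [561.0, 74.1, 202.2]
tcp_rot: [-3.141, -0.0, 2.886]
contact_force: [0.6, 0.5, -0.7]
grip_width: 53.2
finger_force: 30.0
time: 5.93
tool_pos: [570.0, 290.7, 189.4]
tcp_rot: [3.141, 0.0, 2.889]
contact_force: [-0.2, -0.5, -0.6]
grip_width: 53.2
finger_force: 30.0
[569.51244055 288.01662648 187.93597704] 53.41441367667243
```

View pics/c3.png

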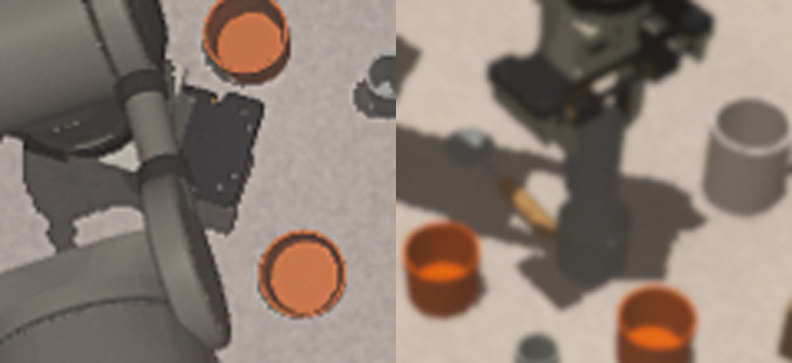

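The scene half shows the held middle beaker right above the wide one, around (600,200). The top view is blocked by the arm. I'll correct y by 5 mm and lower.

```bash
python3 -m pendant '[[[0,0.15,-0.4],[0,0,0],-1],[[0,0,-0.4],[0,0,0],-1],[[0,0,-0.4],[0,0,0],-1],[[0,0,-0.4],[0,0,0],-1],[[0,0,-0.4],[0,0,0],-1],[[0,0,-0.4],[0,0,0],-1],[[0,0,-0.3],[0,0,0],-1],[[0,0,-0.3],[0,0,0],-1],[[0,0,-0.2],[0,0,0],-1],[[0,0,0],[0,0,0],-1]]'
```

```text
time: 6.87
tool_pos: [569.7, 293.1, 92.1]
tcp_rot: [-3.14, -0.002, 2.887]
contact_force: [-0.3, 0.0, -1.1]
grip_width: 53.4
finger_force: 30.0
```

```bash
python3 -m pendant '[[[0,0,-0.1],[0,0,0],-1],[[0,0,-0.1],[0,0,0],-1],[[0,0,0],[0,0,0],-1],[[0,0,0],[0,0,0],-1],[[0,0,0],[0,0,0],0.5],[[0,0,0],[0,0,0],0.5],[[0,0,0],[0,0,0],0.7],[[0,0,0],[0,0,0],0.7],[[0,0,0.2],[0,0,0],0.7],[[0,0,0.5],[0,0,0],0.7]]' && python3 -m pendant '[[[0,0,1],[0,0,0],0.7],[[0,0,1],[0,0,0],0.7],[[0,-0.3,1],[0,0,0],0.7],[[0,-0.6,0.8],[0,0,0],0.7],[[0.3,-0.9,0],[0,0,0],0.7],[[0.3,-0.9,0],[0,0,0],0.7],[[0.4,-0.9,0],[0,0,0],0.7],[[0.4,-0.9,0],[0,0,0],0.7],[[0.5,-0.9,0],[0,0,0],0.7],[[0.5,-0.7,0],[0,0,0],0.7]]'
python3 - <<'E'
from h import *
t=bot.capture("top");s=bot.capture("scene");cv2.imwrite("pics/t2.png",t);cv2.imwrite("pics/s2.png",s)
print(bot.get_obs()["tool_pos"],bot.get_obs()["grip_width"])
a=cv2.resize(t[170:280,150:270],None,fx=3.3,fy=3.3,interpolation=cv2.INTER_CUBIC)
b=cv2.resize(s[110:220,250:370],None,fx=3.3,fy=3.3,interpolation=cv2.INTER_CUBIC)
cv2.imwrite("pics/c4.png",np.hstack([a,b]))
E
```

```text
time: 7.7
tool_pos: [569.2, 293.1, 107.3]
tcp_rot: [-3.139, -0.003, 2.887]
contact_force: [-0.4, -0.1, -0.3]
grip_width: 78.1
finger_force: 0.0
time: 8.53
tool_pos: [642.8, 108.4, 223.6]
tcp_rot: [-3.141, 0.001, 2.886]
contact_force: [-0.1, -0.1, -0.1]
grip_width: 77.7
finger_force: 0.0
[644.0846769  106.66317259 222.95743022] 78.43550784874752
```

View pics/c4.png

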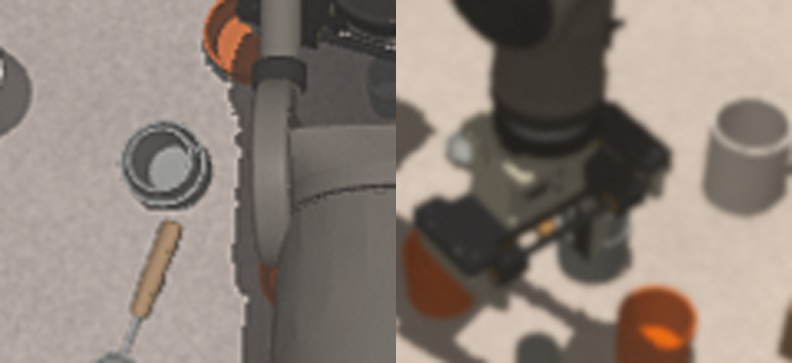

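The top half shows the middle beaker standing inside the wide one, with its rim centred near (167,163). Next is the narrow one.

```bash
python3 - <<'E'
from h import *
print(plane("top",(150+167.5/3.3-.5,170+163/3.3-.5),86))
E
python3 -m pendant '[[[-0.13,0.13,-0.5],[0,0,0],0.7],[[0,0,-0.6],[0,0,0],0.7],[[0,0,-0.6],[0,0,0],0.7],[[0,0,-0.6],[0,0,0],0.7],[[0,0,-0.6],[0,0,0],0.7],[[0,0,-0.6],[0,0,0],0.7],[[0,0,-0.5],[0,0,0],0.7],[[0,0,0],[0,0,0],0.7],[[0,0,0],[0,0,0],-1],[[0,0,0],[0,0,0],-1]]' && python3 -m pendant '[[[0,0,0],[0,0,0],-1],[[0,0,0],[0,0,0],-1],[[0,0,0],[0,0,0],-1],[[0,0,0],[0,0,0],-1],[[0,0,0],[0,0,0],-1],[[0,0,0],[0,0,0],-1],[[0,0,0],[0,0,0],-1],[[0,0,0],[0,0,0],-1],[[0,0,0.1],[0,0,0],-1],[[0,0,0.3],[0,0,0],-1]]'
```

```text
[566.0196325  288.80699395  86.        ]
time: 9.47
tool_pos: [639.0, 114.9, 104.1]
tcp_rot: [3.141, 0.002, 2.887]
contact_force: [0.1, -0.2, 0.4]
grip_width: 68.7
finger_force: 0.0
time: 10.3
tool_pos: [637.3, 114.4, 113.4]
tcp_rot: [-3.141, -0.003, 2.887]
contact_force: [-0.4, -0.2, -0.6]
grip_width: 36.2
finger_force: 30.0
```

```bash
python3 -m pendant '[[[0,0,0.9],[0,0,0],-1],[[0,0,0.9],[0,0,0],-1],[[0,0,0.9],[0,0,0],-1],[[0,0,0.9],[0,0,0],-1],[[0,0,0.2],[0,0,0],-1],[[-0.3,0.7,0],[0,0,0],-1],[[-0.3,0.8,0],[0,0,0],-1],[[-0.3,0.8,0],[0,0,0],-1],[[-0.3,0.8,0],[0,0,0],-1],[[-0.3,0.8,0],[0,0,0],-1]]' && python3 -m pendant '[[[-0.3,0.7,0],[0,0,0],-1],[[-0.3,0.7,0],[0,0,0],-1],[[-0.2,0.4,0],[0,0,0],-1],[[0,0.15,0],[0,0,0],-1],[[0,0,-0.3],[0,0,0],-1],[[0,0,-0.3],[0,0,0],-1],[[0,0,-0.2],[0,0,0],-1],[[0,0,0],[0,0,0],-1],[[0,0,0],[0,0,0],-1],[[0,0,0],[0,0,0],-1]]'
python3 - <<'E'
from h import *
s=bot.capture("scene");cv2.imwrite("pics/s3.png",s)
print(bot.get_obs()["tool_pos"])
cv2.imwrite("pics/c5.png",cv2.resize(s[110:220,250:370],None,fx=4,fy=4,interpolation=cv2.INTER_CUBIC))
E
```

```text
time: 11.13
tool_pos: [592.5, 232.4, 228.0]
tcp_rot: [-3.141, -0.001, 2.886]
contact_force: [0.5, -0.2, -0.2]
grip_width: 36.0
finger_force: 30.0
time: 11.97
tool_pos: [569.9, 289.3, 204.8]
tcp_rot: [3.142, 0.0, 2.886]
contact_force: [0.1, 0.2, 0.3]
grip_width: 36.0
finger_force: 30.0
[569.87180566 289.52355691 205.05236003]
```

View pics/c5.png

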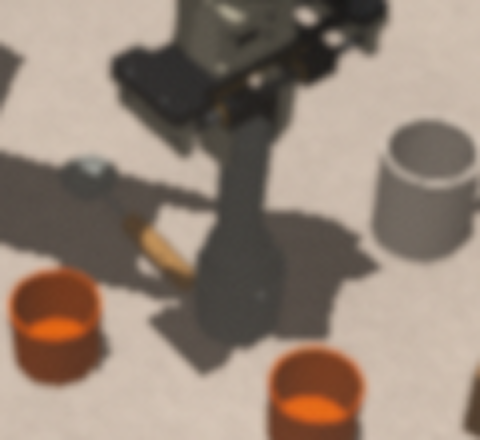

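The narrow beaker hangs directly above the nested pair, near (240,200) in the crop. I'll shift x by -3 mm and lower.

```bash
python3 -m pendant '[[[-0.1,0.03,-0.4],[0,0,0],-1],[[0,0,-0.4],[0,0,0],-1],[[0,0,-0.4],[0,0,0],-1],[[0,0,-0.4],[0,0,0],-1],[[0,0,-0.4],[0,0,0],-1],[[0,0,-0.3],[0,0,0],-1],[[0,0,-0.3],[0,0,0],-1],[[0,0,-0.2],[0,0,0],-1],[[0,0,0],[0,0,0],-1],[[0,0,0],[0,0,0],-1]]'
```

```text
time: 12.85
tool_pos: [566.4, 290.8, 120.7]
tcp_rot: [-3.141, -0.0, 2.887]
contact_force: [-0.8, 0.1, -0.0]
grip_width: 35.9
finger_force: 30.0
```

```bash
python3 -m pendant '[[[0,0,-0.1],[0,0,0],-1],[[0,0,-0.07],[0,0,0],-1],[[0,0,0],[0,0,0],-1],[[0,0,0],[0,0,0],-1],[[0,0,0],[0,0,0],0.3],[[0,0,0],[0,0,0],0.3],[[0,0,0],[0,0,0],0.4],[[0,0,0],[0,0,0],0.4],[[0,0,0.2],[0,0,0],0.4],[[0,0,0.6],[0,0,0],0.4]]' && python3 -m pendant '[[[0,0,1],[0,0,0],0.4],[[0,0,1],[0,0,0],0.4],[[0,0,1],[0,0,0],0.4],[[0,-0.5,0.3],[0,0,0.3],0.4],[[0,-0.9,0],[0,0,0.3],0.4],[[0.1,-1,0],[0,0,0.3],0.4],[[0.1,-1,0],[0,0,0.3],0.4],[[0.1,-1,0],[0,0,0.3],0.4],[[0.1,-1,0],[0,0,0.3],0.4],[[0.1,-1,0],[0,0,0.3],0.4]]' && python3 -m pendant '[[[0.1,-1,0],[0,0,0.3],0.4],[[0.1,-1,0],[0,0,0.33],0.4],[[0.1,-1,0],[0,0,0],0.4],[[0.1,-1,0],[0,0,0],0.4],[[0.1,-1,0],[0,0,0],0.4],[[0.1,-1,0],[0,0,0],0.4],[[0.1,-1,0],[0,0,0],0.4],[[0,-1,0],[0,0,0],0.4],[[0,-1,0],[0,0,0],0.4],[[0,-1,0],[0,0,0],0.4]]'
python3 - <<'E'
from h import *
t=bot.capture("top");s=bot.capture("scene");cv2.imwrite("pics/t4.png",t);cv2.imwrite("pics/s4.png",s)
o=bot.get_obs();print(o["tool_pos"],o["tcp_rot"],o["grip_width"])
a=cv2.resize(t[170:280,150:270],None,fx=3.3,fy=3.3,interpolation=cv2.INTER_CUBIC)
b=cv2.resize(s[110:220,250:370],None,fx=3.3,fy=3.3,interpolation=cv2.INTER_CUBIC)
cv2.imwrite("pics/c6.png",np.hstack([a,b]))
E
```

```text
time: 13.68
tool_pos: [565.0, 290.3, 137.6]
tcp_rot: [-3.139, -0.004, 2.887]
contact_force: [-1.5, 0.0, 0.4]
grip_width: 63.6
finger_force: 0.0
time: 14.52
tool_pos: [581.4, 97.5, 239.4]
tcp_rot: [3.141, 0.001, 3.141]
contact_force: [1.1, 0.5, -0.1]
grip_width: 64.3
finger_force: 0.0
time: 15.35
tool_pos: [602.2, -202.6, 239.3]
tcp_rot: [-3.141, 0.0, -3.069]
contact_force: [0.1, -0.5, -0.8]
grip_width: 64.6
finger_force: 0.0
[ 601.90951463 -205.73928653  238.78554995] [-3.13988077e+00  1.77990028e-04 -3.07347387e+00] 64.18870173874483
```

View pics/c6.png

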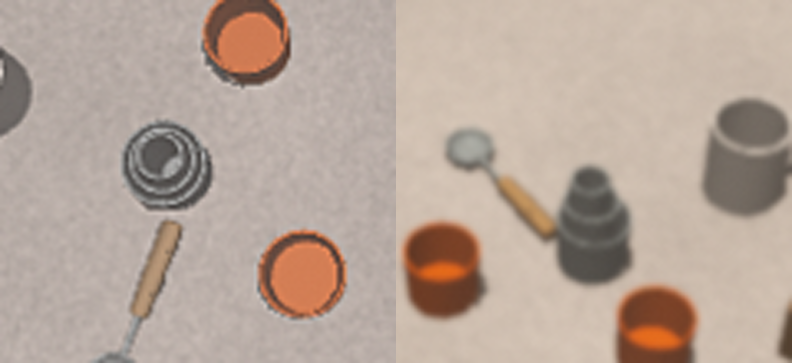

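All three beakers are nested, as both halves show: the top one at (165,162) and the scene one at (595,220). Now the rod.

```bash
python3 -m pendant '[[[0.07,-0.8,-0.2],[0,0,0],0.4],[[0,-0.8,-0.4],[0,0,0],0.4],[[0,-0.8,-0.6],[0,0,0],0.4],[[0,-0.8,-0.6],[0,0,0],0.4],[[0,-0.5,-0.7],[0,0,0],0.4],[[0,0,-0.8],[0,0,0],0.4],[[0,0,0],[0,0,0],0.4],[[0,0,0],[0,0,0],0.4],[[0,0,0],[0,0,0],0.4],[[0,0,0],[0,0,0],0.4]]'
```

```text
time: 16.28
tool_pos: [605.6, -311.8, 142.1]
tcp_rot: [-3.14, 0.003, -3.068]
contact_force: [0.3, -0.1, -0.2]
grip_width: 64.3
finger_force: 0.0
```

```bash
python3 -m pendant '[[[-0.05,-0.16,-0.6],[0,0,0],0.4],[[0,0,-0.6],[0,0,0],0.4],[[0,0,-0.6],[0,0,0],0.4],[[0,0,-0.5],[0,0,0],0.4],[[0,0,-0.4],[0,0,0],0.4],[[0,0,-0.4],[0,0,0],0.4],[[0,0,0],[0,0,0],0.4],[[0,0,0],[0,0,0],0.4],[[0,0,0],[0,0,0],0],[[0,0,0],[0,0,0],-0.3]]' && python3 -m pendant '[[[0,0,0],[0,0,0],-0.5],[[0,0,0],[0,0,0],-0.6],[[0,0,0],[0,0,0],-1],[[0,0,0],[0,0,0],-1],[[0,0,0],[0,0,0],-1],[[0,0,0],[0,0,0],-1],[[0,0,0],[0,0,0],-1],[[0,0,0],[0,0,0],-1],[[0,0,0],[0,0,0],-1],[[0,0,0],[0,0,0],-1]]'
```

```text
time: 17.12
tool_pos: [603.7, -317.3, 48.0]
tcp_rot: [-3.14, 0.002, -3.069]
contact_force: [0.5, 0.4, 0.4]
grip_width: 55.4
finger_force: 0.0
time: 17.95
tool_pos: [603.0, -316.9, 46.7]
tcp_rot: [3.141, -0.0, -3.069]
contact_force: [0.7, 0.6, 2.2]
grip_width: 19.9
finger_force: 30.0
```

```bash
python3 -m pendant '[[[0,0,0.2],[0,0,0],-1],[[0,0,0.5],[0,0,0],-1],[[0,0,0.9],[0,0,0],-1],[[0,0,0.9],[0,0,0],-1],[[0,0,1],[0,0,0],-1],[[0,0,1],[0,0,0],-1],[[0,0,1],[0,0,0],-1],[[0,0,1],[0,0,0],-1],[[0,0,1],[0,0,0],-1],[[0,0,1],[0,0,0],-1]]' && python3 -m pendant '[[[0,0.7,0.3],[0,0,-0.3],-1],[[0,0.9,0],[0,0,-0.3],-1],[[0,1,0],[0,0,-0.3],-1],[[0.1,1,0],[0,0,-0.3],-1],[[0.1,1,0],[0,0,-0.3],-1],[[0.1,1,0],[0,0,-0.3],-1],[[0.1,1,0],[0,0,-0.3],-1],[[0.1,1,0],[0,0,-0.2],-1],[[0,1,0],[0,0,-0.2],-1],[[0,0.8,0],[0,0,0],-1]]'  && python3 -m pendant '[[[0,0,0],[-0.11,-0.49,0],-1],[[0,0,0],[-0.11,-0.49,0],-1],[[0,0,0],[-0.11,-0.49,0],-1],[[0,0,0],[-0.11,-0.5,0],-1],[[0,0,0],[-0.12,-0.5,0],-1],[[0,0,0],[-0.12,-0.5,0],-1],[[0,0,0],[-0.12,-0.5,0],-1],[[0,0,0],[-0.12,-0.5,0],-1],[[0,0,0],[-0.12,-0.5,0],-1],[[0,0,0],[-0.11,-0.49,0],-1]]'
python3 - <<'E'
from h import *
t=bot.capture("top");s=bot.capture("scene");cv2.imwrite("pics/t5.png",t);cv2.imwrite("pics/s5.png",s)
o=bot.get_obs();print(o["tool_pos"],o["tcp_rot"],o["grip_width"],o["joint_positions"].round(2))
from scipy.spatial.transform import Rotation as R
r=R.from_euler("xyz",o["tcp_rot"]).as_matrix(); print(r.round(3))
# expected rod axis = +-tool x
ax=r[:,0]*np.sign(r[0,0]); g=o["tool_pos"]-2*r[:,2]
for n in("top","scene"):
    p=proj(n,[g,g-51*ax,g-191*ax,g+67*ax]);print(n,p.round(1).tolist())
    
pt=proj("top",[g-120*ax])[0].astype(int);ps=proj("scene",[g-120*ax])[0].astype(int)
f=lambda im,c:cv2.resize(im[c[1]-55:c[1]+55,c[0]-60:c[0]+60],None,fx=3.3,fy=3.3,interpolation=cv2.INTER_CUBIC)
print(pt,ps);cv2.imwrite("pics/c7.png",np.hstack([f(t,pt),f(s,ps)]))
E
```

```text
time: 18.78
tool_pos: [602.6, -316.8, 303.4]
tcp_rot: [3.141, -0.0, -3.069]
contact_force: [0.8, -0.4, -1.7]
grip_width: 19.8
finger_force: 30.0
time: 19.62
tool_pos: [617.7, -32.7, 310.8]
tcp_rot: [3.141, -0.0, 2.914]
contact_force: [-0.1, -0.5, -0.9]
grip_width: 20.0
finger_force: 30.0
time: 20.45
tool_pos: [617.5, -34.8, 311.1]
tcp_rot: [-3.141, 0.614, 2.915]
contact_force: [0.2, -0.2, -1.6]
grip_width: 19.9
finger_force: 30.0
[616.07643694 -34.45683545 309.60366661] [-3.14067659  0.6087143   2.91556829] 19.870856204967644 [-0.16  0.19  1.7  -0.06  0.64 -1.47]
[[-0.8    0.225  0.557]
 [ 0.184  0.974 -0.129]
 [-0.572 -0.001 -0.82 ]]
top [[334.8, 185.3], [328.4, 206.4], [312.4, 259.4], [343.6, 156.0]]
scene [[247.3, 194.0], [237.3, 191.6], [213.5, 185.7], [261.8, 197.6]]
[320 233] [224 188]
```

View pics/c7.png

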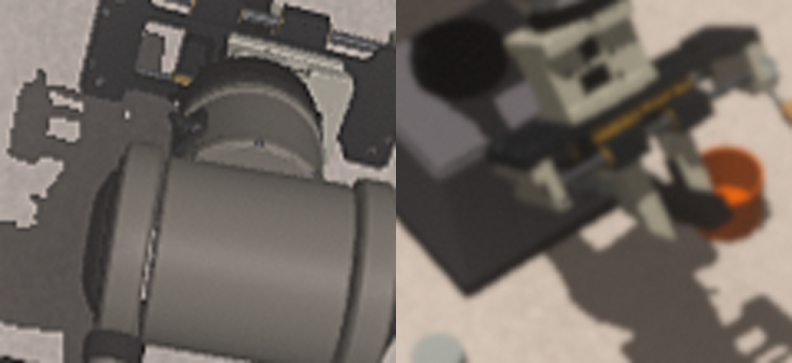

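The arm hides most of the rod. The handle's end in the scene half, around (725,207), is within about 2 px of where I predicted it. I'm out of picture views, so I'll go by numbers and force from here. First I'll align the rod with the tube axis.

```bash
cat > off.py <<'E'
from h import *
from scipy.spatial.transform import Rotation as R
o=bot.get_obs(); r=R.from_euler("xyz",o["tcp_rot"]).as_matrix()
M=np.array([432.5,29,180]); ps,th=np.radians(-13),np.radians(35)
u=np.array([np.cos(th)*np.cos(ps),np.cos(th)*np.sin(ps),np.sin(th)])
a=o["tool_pos"]-3.3*r[:,2]-M; s=a@u
print("s",s.round(1),"tip in by",(191-s).round(1),"lateral err",(a-s*u).round(1),"axis err deg",np.degrees(np.cross(-r[:,0],u)).round(2),"F",o["contact_force"].round(1),"along u",(o["contact_force"]@u).round(1))
E
python3 -m pendant '[[[0,0.2,-0.05],[0,0,0],-1],[[0,0.3,0],[0,0,0],-1],[[0,0.2,0],[0,0,0],-1],[[0,0,0],[0,0,0],-1],[[0,0,0],[0,0,0],-1],[[0,0,0],[0,0,0],-1],[[0,0,0],[0,0,0],-1],[[0,0,0],[0,0,0],-1],[[0,0,0],[0,0,0],-1],[[0,0,0],[0,0,0],-1]]'; python3 off.py
```

```text
time: 21.38
tool_pos: [618.0, -14.2, 309.2]
tcp_rot: [-3.141, 0.611, 2.915]
contact_force: [-0.5, 0.1, -1.4]
grip_width: 20.2
finger_force: 30.0
s 230.1 tip in by -39.1 lateral err [ 0.  -0.3 -0.1] axis err deg [ 0.    0.01 -0.  ] F [-0.5  0.1 -1.4] along u -1.2
```

```bash
python3 -m pendant '[[[-0.16,0.037,-0.115],[0,0,0],-1],[[-0.16,0.037,-0.115],[0,0,0],-1],[[-0.16,0.037,-0.115],[0,0,0],-1],[[-0.16,0.037,-0.115],[0,0,0],-1],[[-0.16,0.037,-0.115],[0,0,0],-1],[[-0.16,0.037,-0.115],[0,0,0],-1],[[-0.16,0.037,-0.115],[0,0,0],-1],[[-0.16,0.037,-0.115],[0,0,0],-1],[[-0.1,0.023,-0.072],[0,0,0],-1],[[-0.1,0.023,-0.072],[0,0,0],-1]]'; python3 off.py
```

```text
time: 22.22
tool_pos: [573.2, -3.5, 277.0]
tcp_rot: [-3.141, 0.611, 2.915]
contact_force: [-0.1, 0.2, -1.8]
grip_width: 19.7
finger_force: 30.0
s 174.0 tip in by 17.0 lateral err [ 0.  -0.1 -0.1] axis err deg [ 0.01  0.01 -0.02] F [-0.1  0.2 -1.8] along u -1.1
```

```bash
python3 -m pendant '[[[-0.1,0.023,-0.072],[0,0,0],-1],[[-0.1,0.023,-0.072],[0,0,0],-1],[[-0.1,0.023,-0.072],[0,0,0],-1],[[-0.1,0.023,-0.072],[0,0,0],-1],[[-0.1,0.023,-0.072],[0,0,0],-1],[[-0.1,0.023,-0.072],[0,0,0],-1],[[-0.1,0.023,-0.072],[0,0,0],-1],[[-0.1,0.023,-0.072],[0,0,0],-1],[[-0.1,0.023,-0.072],[0,0,0],-1],[[-0.1,0.023,-0.072],[0,0,0],-1]]'; python3 off.py
```

```text
time: 23.05
tool_pos: [543.3, 3.3, 255.4]
tcp_rot: [-3.141, 0.611, 2.915]
contact_force: [-0.8, 0.1, -2.1]
grip_width: 19.9
finger_force: 30.0
s 136.5 tip in by 54.5 lateral err [ 0.1 -0.1 -0.1] axis err deg [ 0.02  0.01 -0.02] F [-0.8  0.1 -2.1] along u -1.9
```

```bash
python3 -m pendant '[[[-0.2,0.046,-0.144],[0,0,0],-1],[[-0.2,0.046,-0.144],[0,0,0],-1],[[-0.2,0.046,-0.144],[0,0,0],-1],[[-0.2,0.046,-0.144],[0,0,0],-1],[[-0.2,0.046,-0.144],[0,0,0],-1],[[-0.2,0.046,-0.144],[0,0,0],-1],[[-0.2,0.046,-0.144],[0,0,0],-1],[[-0.2,0.046,-0.144],[0,0,0],-1],[[-0.1,0.023,-0.072],[0,0,0],-1],[[0,0,0],[0,0,0],-1]]'; python3 off.py
```

```text
time: 23.88
tool_pos: [491.6, 15.1, 218.2]
tcp_rot: [-3.141, 0.61, 2.915]
contact_force: [0.0, -0.2, -0.5]
grip_width: 19.5
finger_force: 30.0
s 71.6 tip in by 119.4 lateral err [ 0.1 -0.2 -0.2] axis err deg [ 0.   -0.07 -0.03] F [ 0.  -0.2 -0.5] along u -0.3
```

```bash
python3 -m pendant '[[[-0.06,0.014,-0.043],[0,0,0],-1],[[-0.06,0.014,-0.043],[0,0,0],-1],[[-0.06,0.014,-0.043],[0,0,0],-1],[[-0.06,0.014,-0.043],[0,0,0],-1],[[-0.06,0.014,-0.043],[0,0,0],-1],[[-0.06,0.014,-0.043],[0,0,0],-1],[[-0.06,0.014,-0.043],[0,0,0],-1],[[-0.06,0.014,-0.043],[0,0,0],-1],[[0,0,0],[0,0,0],-1],[[0,0,0],[0,0,0],-1]]'; python3 off.py
```

```text
time: 24.72
tool_pos: [478.1, 18.4, 208.5]
tcp_rot: [-3.141, 0.611, 2.915]
contact_force: [-0.0, 0.1, -1.9]
grip_width: 19.8
finger_force: 30.0
s 54.8 tip in by 136.2 lateral err [ 0.1 -0.1 -0.2] axis err deg [ 0.01  0.   -0.02] F [-0.   0.1 -1.9] along u -1.1
```

Next I'll advance in 1 mm steps until the collar makes contact.

```bash
python3 -m pendant '[[[-0.03,0.007,-0.021],[0,0,0],-1],[[-0.03,0.007,-0.021],[0,0,0],-1],[[-0.03,0.007,-0.021],[0,0,0],-1],[[-0.03,0.007,-0.021],[0,0,0],-1],[[0,0,0],[0,0,0],-1],[[0,0,0],[0,0,0],-1],[[0,0,0],[0,0,0],-1],[[0,0,0],[0,0,0],-1],[[0,0,0],[0,0,0],-1],[[0,0,0],[0,0,0],-1]]'; python3 off.py
```

```text
time: 25.55
tool_pos: [476.3, 19.0, 207.5]
tcp_rot: [3.141, 0.615, 2.915]
contact_force: [4.8, -2.4, 0.3]
grip_width: 19.6
finger_force: 30.0
s 52.5 tip in by 138.5 lateral err [-0.   0.1  0.1] axis err deg [ 0.07  0.25 -0.02] F [ 4.8 -2.4  0.3] along u 4.4
```

```bash
python3 -m pendant '[[[-0.03,0.007,-0.021],[0,0,0],-1],[[-0.03,0.007,-0.021],[0,0,0],-1],[[-0.03,0.007,-0.021],[0,0,0],-1],[[0,0,0],[0,0,0],-1],[[0,0,0],[0,0,0],-1],[[0,0,0],[0,0,0],-1],[[0,0,0],[0,0,0],-1],[[0,0,0],[0,0,0],-1],[[0,0,0],[0,0,0],-1],[[0,0,0],[0,0,0],-1]]'; python3 off.py
```

```text
time: 26.38
tool_pos: [476.1, 19.4, 207.9]
tcp_rot: [3.14, 0.622, 2.915]
contact_force: [10.7, -6.0, 3.2]
grip_width: 20.0
finger_force: 30.0
s 52.5 tip in by 138.5 lateral err [-0.2  0.5  0.4] axis err deg [ 0.15  0.61 -0.02] F [10.7 -6.   3.2] along u 11.5
```

The collar has stopped at s=52.5 and the axial force is rising without further travel, so it's seated. Now I'll draw the rod out along the axis.

```bash
python3 -m pendant '[[[0.2,-0.046,0.144],[0,0,0],-1],[[0.5,-0.115,0.36],[0,0,0],-1],[[0.5,-0.115,0.36],[0,0,0],-1],[[0.5,-0.115,0.36],[0,0,0],-1],[[0.5,-0.115,0.36],[0,0,0],-1],[[0.5,-0.115,0.36],[0,0,0],-1],[[0.5,-0.115,0.36],[0,0,0],-1],[[0.5,-0.115,0.36],[0,0,0],-1],[[0.5,-0.115,0.36],[0,0,0],-1],[[0.6,-0.138,0.432],[0,0,0],-1]]'; python3 off.py
```

```text
time: 27.22
tool_pos: [615.6, -13.3, 307.2]
tcp_rot: [-3.141, 0.608, 2.915]
contact_force: [-0.1, 0.7, -1.6]
grip_width: 20.0
finger_force: 30.0
s 227.0 tip in by -36.0 lateral err [ 0.2 -0.  -0.2] axis err deg [-0.02 -0.15 -0.02] F [-0.1  0.7 -1.6] along u -1.1
```

```bash
python3 -m pendant '[[[0,0,0],[0.11,0.49,0],-1],[[0,0,0],[0.11,0.49,0],-1],[[0,0,0],[0.11,0.49,0],-1],[[0,0,0],[0.11,0.5,0],-1],[[0,0,0],[0.12,0.5,0],-1],[[0,0,0],[0.12,0.5,0],-1],[[0,0,0],[0.12,0.5,0],-1],[[0,0,0],[0.12,0.5,0],-1],[[0,0,0],[0.12,0.5,0],-1],[[0,0,0],[0.11,0.49,0],-1]]' && python3 -m pendant '[[[0,0.3,0],[0,0,-0.5],-1],[[0,0.4,0],[0,0,-0.8],-1],[[0,0.4,0],[0,0,-0.9],-1],[[0,0.4,0],[0,0,-0.9],-1],[[0,0.4,0],[0,0,-0.9],-1],[[0,0.4,0],[0,0,-0.9],-1],[[0,0.4,0],[0,0,-0.9],-1],[[0,0.4,0],[0,0,-0.9],-1],[[0,0.4,0],[0,0,-0.9],-1],[[0,0.4,0],[0,0,-0.7],-1]]' && python3 -m pendant '[[[0,0,0],[0,0,-0.4],-1],[[0,0,0],[0,0,-0.3],-1],[[0,0,0],[0,0,0],-1],[[0,0,0],[0,0,0],-1],[[0,0,0],[0,0,0],-1],[[0,0,0],[0,0,0],-1],[[0,0,0],[0,0,0],-1],[[0,0,0],[0,0,0],-1],[[0,0,0],[0,0,0],-1],[[0,0,0],[0,0,0],-1]]'
cat > tip.py <<'E'
from h import *
from scipy.spatial.transform import Rotation as R
o=bot.get_obs(); r=R.from_euler("xyz",o["tcp_rot"]).as_matrix()
ax=-r[:,0]; g=o["tool_pos"]-3.3*r[:,2]; t=g-191*ax
n=plane("top",(150+162/3.3-.5,170+157/3.3-.5),116)
print("tip",t.round(1),"ax",ax.round(3),"narrow rim",n.round(1),"width",o["grip_width"],"dq",np.abs(o["dq"]).max())
# find rod pixels: lines of sight, dark/light profile near the predicted tip
for c in("top","scene"):
    print(c,"tip px",proj(c,[t])[0].round(1),"handle end",proj(c,[g+67*ax])[0].round(1),"collar",proj(c,[t+144*ax])[0].round(1))
E
python3 tip.py
```

```text
time: 28.05
tool_pos: [615.8, -13.3, 307.6]
tcp_rot: [3.141, -0.003, 2.915]
contact_force: [-0.0, -0.2, -0.6]
grip_width: 19.6
finger_force: 30.0
time: 28.88
tool_pos: [615.7, 104.2, 307.2]
tcp_rot: [-3.141, -0.0, 1.914]
contact_force: [0.9, 0.8, -0.8]
grip_width: 19.9
finger_force: 30.0
time: 29.72
tool_pos: [615.9, 103.6, 307.9]
tcp_rot: [3.141, 0.0, 1.835]
contact_force: [-0.5, 0.0, -1.4]
grip_width: 19.9
finger_force: 30.0
tip [566.  287.9 311.2] ax [ 0.261 -0.965  0.   ] narrow rim [566.4 287.9 116. ] width 19.93980343985594 dq 0.0010955038947175824
top tip px [182.1 203.5] handle end [300.6 175.9] collar [248.6 188. ]
scene tip px [311.4 112.1] handle end [273.6 178.8] collar [291.5 147.1]
```

```bash
python3 -m pendant '[[[0,0,-0.3],[0,0,0],-1],[[0,0,-0.5],[0,0,0],-1],[[0,0,-0.5],[0,0,0],-1],[[0,0,-0.5],[0,0,0],-1],[[0,0,-0.5],[0,0,0],-1],[[0,0,-0.5],[0,0,0],-1],[[0,0,-0.4],[0,0,0],-1],[[0,0,-0.3],[0,0,0],-1],[[0,0,-0.2],[0,0,0],-1],[[0,0,0],[0,0,0],-1]]'; python3 tip.py; python3 - <<'E'
from h import *
exec(open("tip.py").read().split("n=plane")[0].split("Rotation as R")[1])
s=bot.capture("scene"); ref=cv2.imread("pics/s4.png"); cv2.imwrite("pics/s6.png",s)
d=cv2.absdiff(s,ref).max(2)
# scan perpendicular profiles along predicted shaft in the scene view
for k in(-8,-4,2,6,15,40,70,100,125):
    c=t+k*ax; p0,p1=proj("scene",[c+[0,0,-20],c+[0,0,20]])
    q=[(p0+(p1-p0)*f) for f in np.linspace(0,1,21)]
    print(k,[int(s[int(round(y)),int(round(x))].max()) for x,y in q],[int(d[int(round(y)),int(round(x))]) for x,y in q])
E
```

```text
time: 30.55
tool_pos: [615.3, 103.6, 195.2]
tcp_rot: [-3.139, -0.001, 1.835]
contact_force: [0.4, -0.2, -1.5]
grip_width: 19.6
finger_force: 30.0
tip [565.4 288.  198.6] ax [ 0.261 -0.965 -0.001] narrow rim [566.4 287.9 116. ] width 19.597656101959174 dq 0.033452201685546426
top tip px [192.4 212.3] handle end [297.4 187.8] collar [251.3 198.5]
scene tip px [309.1 143. ] handle end [273.8 208.7] collar [290.4 177.7]Traceback (most recent call last):
  File "<stdin>", line 2, in <module>
  File "<string>", line 2, in <module>
NameError: name 'R' is not defined
```

```bash
python3 - <<'E'
from h import *
from scipy.spatial.transform import Rotation as R
exec(open("tip.py").read().split("n=plane")[0].split("Rotation as R")[1])
s=bot.capture("scene"); ref=cv2.imread("pics/s4.png"); cv2.imwrite("pics/s6.png",s)
d=cv2.absdiff(s,ref).max(2)
# image rows across the shaft in the scene view: columns of strongest change, against the prediction
for k in(-12,-6,0,6,15,30,45,60,80,100,120):
    x,y=proj("scene",[t+k*ax])[0]; yi=int(round(y)); xs=np.arange(int(x)-9,int(x)+10)
    print(k,(x.round(1),yi),d[yi,xs].tolist(),"|",s[yi,xs].max(1).tolist())
E
```

```text
-12 (np.float64(310.5), 140) [112, 60, 14, 2, 5, 3, 5, 4, 5, 5, 6, 4, 5, 3, 4, 5, 4, 5, 6] | [95, 148, 193, 207, 209, 208, 207, 206, 206, 206, 208, 208, 209, 208, 208, 209, 209, 210, 211]
-6 (np.float64(309.8), 142) [140, 110, 55, 13, 3, 3, 3, 4, 7, 7, 2, 3, 4, 5, 4, 5, 5, 5, 5] | [67, 98, 152, 192, 206, 206, 205, 201, 197, 197, 201, 207, 209, 209, 209, 210, 208, 207, 208]
0 (np.float64(309.1), 143) [139, 102, 47, 9, 2, 1, 7, 17, 23, 23, 14, 3, 4, 5, 6, 5, 5, 5, 5] | [68, 107, 161, 196, 206, 204, 197, 190, 184, 183, 191, 201, 207, 208, 209, 210, 210, 208, 208]
6 (np.float64(308.4), 144) [150, 137, 89, 35, 6, 1, 7, 22, 34, 40, 40, 32, 14, 1, 4, 5, 5, 6, 5] | [56, 70, 119, 172, 200, 205, 198, 184, 173, 168, 167, 174, 191, 203, 206, 208, 210, 211, 210]
15 (np.float64(307.3), 146) [156, 149, 108, 53, 13, 3, 6, 25, 48, 61, 71, 70, 46, 16, 1, 5, 6, 5, 4] | [48, 57, 98, 153, 193, 205, 200, 181, 158, 144, 135, 135, 159, 188, 203, 206, 206, 206, 208]
30 (np.float64(305.4), 150) [164, 164, 161, 140, 89, 38, 18, 26, 44, 51, 61, 69, 47, 15, 1, 5, 5, 5, 4] | [42, 40, 41, 63, 116, 169, 189, 179, 1
[... 343 characters left out ...]
, 3, 5, 4, 5] | [37, 38, 48, 66, 98, 135, 161, 164, 155, 147, 143, 139, 157, 184, 203, 207, 209, 208, 209]
80 (np.float64(299.0), 162) [167, 162, 147, 127, 105, 75, 61, 75, 95, 98, 93, 77, 45, 18, 6, 4, 7, 5, 5] | [39, 42, 57, 77, 101, 133, 148, 135, 114, 111, 115, 128, 151, 156, 134, 105, 90, 86, 85]
100 (np.float64(296.4), 167) [111, 124, 145, 159, 163, 167, 171, 168, 164, 160, 157, 161, 162, 157, 136, 100, 71, 69, 68] | [78, 66, 50, 41, 42, 40, 38, 40, 43, 46, 48, 46, 44, 42, 41, 42, 43, 42, 43]
120 (np.float64(293.7), 172) [83, 62, 63, 84, 114, 139, 148, 149, 148, 149, 155, 161, 164, 161, 152, 128, 96, 78, 63] | [84, 84, 82, 78, 65, 49, 41, 38, 37, 37, 38, 40, 42, 44, 46, 48, 52, 56, 59]
```

The shaft and tip appear within about 1–2 px of prediction: level, and over the stack. I'll do the final lowering, settle and check.

```bash
python3 -m pendant '[[[0,0,-0.3],[0,0,0],-1],[[0,0,-0.4],[0,0,0],-1],[[0,0,-0.3],[0,0,0],-1],[[0,0,-0.2],[0,0,0],-1],[[0,0,-0.1],[0,0,0],-1],[[0,0,0],[0,0,0],-1],[[0,0,0],[0,0,0],-1],[[0,0,0],[0,0,0],-1],[[0,0,0],[0,0,0],-1],[[0,0,0],[0,0,0],-1]]' && python3 -m pendant '[[[0,0,0],[0,0,0],-1],[[0,0,0],[0,0,0],-1],[[0,0,0],[0,0,0],-1],[[0,0,0],[0,0,0],-1],[[0,0,0],[0,0,0],-1],[[0,0,0],[0,0,0],-1],[[0,0,0],[0,0,0],-1],[[0,0,0],[0,0,0],-1],[[0,0,0],[0,0,0],-1],[[0,0,0],[0,0,0],-1]]'; python3 tip.py; python3 - <<'E'
from plant import bot
o=bot.get_obs()
if o["grip_width"]>18 and abs(o["dq"]).max()<.02: print(bot.close_job())
E
```

```text
time: 31.43
tool_pos: [616.1, 103.7, 158.4]
tcp_rot: [3.14, 0.0, 1.835]
contact_force: [-0.0, -0.6, -1.9]
grip_width: 19.4
finger_force: 30.0
time: 32.27
tool_pos: [615.9, 103.7, 157.9]
tcp_rot: [3.141, 0.0, 1.835]
contact_force: [-0.3, 0.6, -0.7]
grip_width: 19.6
finger_force: 30.0
tip [566.  288.  161.2] ax [ 0.261 -0.965  0.   ] narrow rim [566.4 287.9 116. ] width 19.6427769045338 dq 0.0022126535998526864
top tip px [195.3 214.5] handle end [296.5 190.8] collar [252.  201.2]
scene tip px [308.6 152.5] handle end [274.1 217.8] collar [290.4 187.1]
the job is handed in; nothing more can be done
None
```

The job is handed in at about 32 s: the beakers are nested, the rod went down the tube until its collar stopped and came back out, and the arm is holding it level and still with the tip about 4 cm above the nested beakers.

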